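# Free the tweeter for its test

### The arm

A 6-joint arm with a two-finger parallel gripper is mounted at the origin on the work surface. World frame = base frame: x ahead of the robot, y to its left, z up, the work surface at z = 0. Lengths are in m, angles in degrees, forces in N, time in s.
With the tool pointing down it reaches from about 0.25 to 0.725 m from the base axis. Payload 9.7 kg.
Tool frame: the origin (TCP) lies between the finger pads; the fingertips stand 25 mm ahead of it and the grasp point (between the pads) lies 6 mm ahead of it; z points along the fingers, y is the line along which they close (so a half turn about z gives the same grasp; the last joint's range is limited). The gripper opens to 85 mm and grips with 20 to 120 N. Pads are 22 mm wide; open, the fingers measure 114 mm over their backs; the gripper's body (76 mm by 85 mm) begins 54 mm behind the grasp point. The pads swing forward as they close: fully open they stand 13 mm farther back than shut.
Start: joints at [71.505, 4.979, 10.078, 95.1, 0, 90], TCP at [0.174, 0.522, 0.256] pointing down, gripper open.
Joint ranges: [-179.16, 179.16], [-48.56, 103.87], [-65.8, 70.77], [-126.05, 130.52], [-82.76, 87.17], [-180, 180]. Speed limits (degrees/s): [127.2, 127.2, 147.25, 180, 180, 180].

### API

Orientations are given as [roll, pitch, yaw] about the fixed x, y, z axes, in that order (R = Rz(yaw) Ry(pitch) Rx(roll)).
In Python, from workcell import bot gives the robot as it stands.
- The arm moves only by the shell command python3 drive.py 'ROWS' [FORCE]. ROWS is a JSON list of rows, 1 to 5 of them, each written [[dx, dy, dz], turn, opening]: dx, dy, dz in m, then a turn about the tool's z in degrees, then the finger opening in m; each row is the pose to reach, as a shift and turn from the pose commanded when the command began, along the tool's axes at that moment; what a row does not reach only later rows make up. A row lasts 1/12 s, in which the tool goes at most 0.0417 m and 7.16 degrees, less where a joint would pass 70% of its speed; a pose out of reach is approached as far as the arm can. The fingers move at their own pace and stop on an object; FORCE is the grip in N (left out, the last holds). Time passes only in rows, so rows that do not move let the fingers close. It prints the time, the measured TCP pose, the force, the opening and the grip force at its end. Input that does not fit is refused with a message, and nothing moves.
- bot.get_obs(): the state, without advancing time (a new reading comes with each control period).
- bot.camera(name): name is "scene" or "top"; returns the picture (400x640x3 uint8, blue, green, red); there is no depth.
- bot.camera_info(name): a dict with "mtx" (3x3 intrinsics, pixels), "extrinsics" (4x4, takes a point from camera to world coordinates). Camera axes: x right, y down, z forward; pixel columns grow to the right and rows downward; lengths in m; the calibration is good to about 2 mm. A picture is of the moment at which its call begins. camera_info takes no time and is no camera call.
- bot.job_done(): hands the job in; it is judged then, once.
The state is a dict: "time": time; "q": joint angles; "qd": joint speeds; "joint_efforts": joint torques, N m; "ee_pos": TCP position; "tcp_rot": TCP orientation; "wrist_force": force on the tool from outside, world axes, zero at the start; "torque": the same for the moment, N m; "opening": finger opening in m; "grasp_force": force on a finger pad.
Only numpy, scipy, OpenCV 4.12 (cv2) and the standard library are available. Lean on these libraries where they do the work, as an engineer would, in place of code of your own. Each camera call takes 0.05 s, during which the arm holds its last target. There are 200 camera calls.

### The job

The small tweeter at the back of the white foam tray is due on the test seat, but the mini loudspeaker, the sound calibrator and the glue bottle crowd it in. Stand all three of them on the black side mat first, only then lift the tweeter out and set it dome up in the middle of the test seat, and after that stand each of the three back in the tray on the very spot where it stood at the start. Keep all four upright throughout.

Things in the scene. Friction and masses are not known exactly. Their poses are not given: they have to be found in the camera images.
- foam_tray: White foam tray, fixed, 220 (x) x 260 (y) mm. Origin: centre of underside. Floor 20 mm above the table; rim on the far +x edge 18 mm thick, 48 mm high; y-side rims 30 mm high; front open. Grey marks: tweeter about (50, 0) mm in tray frame; the three tall things, in changing order, within 5 mm of (-16, 0), (35, 66), (35, -66).
- side_mat: Black rubber mat, fixed flat on the table to one side of the tray (left or right changes), 280 (x) x 140 (y) x 4 mm. Origin: centre of its underside; top 4 mm above the table. The side area where the three tall things wait in a row.
- test_seat: Fixed test stand on the other side of the tray from the mat: aluminium block 130 x 130 x 24 mm with a flat round rubber seat 76 mm across, its top 30 mm above the table. Origin: centre of underside, below the seat's middle. A thin post 100 mm off at +x carries a microphone, top 108 mm high, reaching to 74 mm from the seat's axis.
- tweeter: Small dome tweeter, face up, 42 mm tall, 0.14 kg: steel rear body 40 mm across and 28 mm tall, on it a round black flange 60 mm across from 28 to 36 mm height, a metal dome 25 mm across on top. Origin: centre of its underside, z up. Stands at the back of the tray; grasp it across the flange.
- mini_speaker: Miniature box loudspeaker of brown wood with dark front, square 52 x 52 mm, 90 mm tall, about 0.3 kg. Origin: centre of its underside, z up, x and y square to its sides. Stands in the tray; grasp it in its upper 25 mm, so that its top stays clear of the gripper body.
- calibrator: Sound level calibrator: black upright cylinder 48 mm across and 80 mm tall, with a steel neck 28 mm across on top, 102 mm tall in all, about 0.26 kg. Origin: centre of its underside, z up. Stands in the tray; grasp the black cylinder near its top.
- glue_bottle: White closed glue bottle: straight body 46 mm across up to 80 mm height, tapering to a cap and a narrow grey nozzle, 104 mm tall in all, about 0.16 kg. Origin: centre of its underside, z up. Stands in the tray; grasp the straight body near its top.

How it is judged:
By the outcome, as a careful person would: the job done as asked, in the order asked, and still so for the second after the job is handed in, with the robot touching nothing.
It also fails if it takes over 136 s, if anything falls off the work surface, if the arm or the gripper's body presses on something with over 40 N, if the wrist force passes 120 N, or if a joint passes its speed limit or range.

## Working session

There is one attempt and no reset: what is moved stays moved. The work goes in short steps, Python scripts to look and compute and a shell command to move; the robot and the scene stay as the last step left them, time stands still between calls to the robot, and variables do not carry over. Pictures are saved under pics/ and viewed, at most 14 in all, crops included, and the job is handed in when it is done.

```bash
ls; mkdir -p pics; python3 - <<'E'
from workcell import bot
import cv2,numpy as np
for n in("scene","top"):
    cv2.imwrite(f"pics/{n}0.png",bot.camera(n)); i=bot.camera_info(n); print(n,np.round(i["mtx"],1).tolist(),np.round(i["extrinsics"],4).tolist())
o=bot.get_obs();print({k:np.round(v,4).tolist() for k,v in o.items()})
E
```

```text
drive.py
pics
workcell.py
scene [[408.2, 0.0, 317.9], [0.0, 408.2, 200.3], [0.0, 0.0, 1.0]] [[0.0943, 0.7749, -0.625, 1.2274], [0.9955, -0.0773, 0.0544, -0.0704], [-0.0061, -0.6273, -0.7788, 0.8676], [0.0, 0.0, 0.0, 1.0]]
top [[490.2, 0.0, 314.7], [0.0, 490.2, 201.1], [0.0, 0.0, 1.0]] [[-0.0197, -0.9979, 0.0622, 0.4822], [-0.9995, 0.0212, 0.0246, -0.0078], [-0.0258, -0.0617, -0.9978, 1.1848], [0.0, 0.0, 0.0, 1.0]]
{'time': 0.1, 'q': [71.5034, 5.0079, 10.0393, 95.0981, 0.001, 89.9995], 'qd': [0.0633, -0.0006, 0.2048, 0.0434, 0.0569, -0.004], 'joint_efforts': [0.0015, -52.156, 46.5653, 0.0159, 0.0001, 0.0], 'ee_pos': [0.1744, 0.5214, 0.2557], 'tcp_rot': [-179.9333, -0.001, 161.5039], 'wrist_force': [-0.4531, 0.1864, -0.1713], 'torque': [-0.0217, -0.0123, 0.0313], 'grasp_force': 0.0, 'opening': 0.0853}
```
View pics/scene0.png

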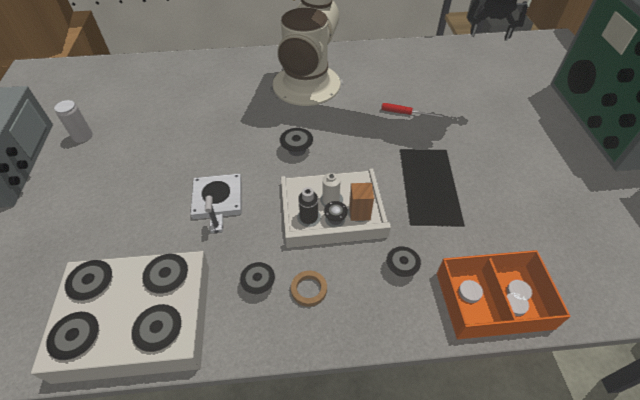

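View pics/top0.png

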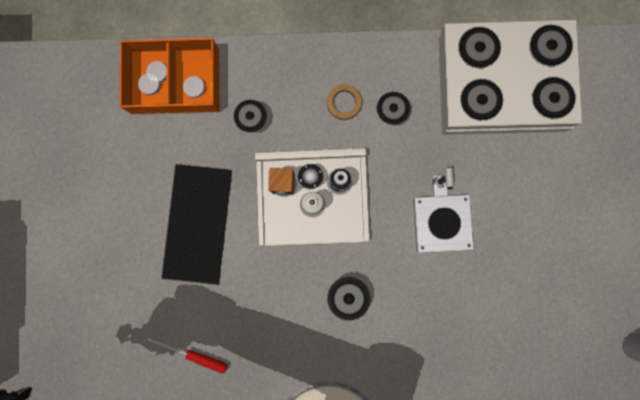

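The scene view shows the tray at about (335,205). In it are the glue bottle in front (331,187), calibrator (308,205), tweeter (336,211) and speaker (361,200), with the mat at (432,187) and the seat at (216,192). In the top view, the speaker is at (281,180), tweeter (311,176), calibrator (341,179), glue (313,203), mat (197,224) and seat (444,223). Next I'll take enlarged crops.

```bash
python3 - <<'E'
import cv2
t=cv2.imread("pics/top0.png");s=cv2.imread("pics/scene0.png")
cv2.imwrite("pics/tc.png",cv2.resize(t[140:250,250:380],None,fx=5,fy=5,interpolation=cv2.INTER_CUBIC))
cv2.imwrite("pics/sc.png",cv2.resize(s[165:250,275:395],None,fx=6,fy=6,interpolation=cv2.INTER_CUBIC))
E
```

View pics/tc.png

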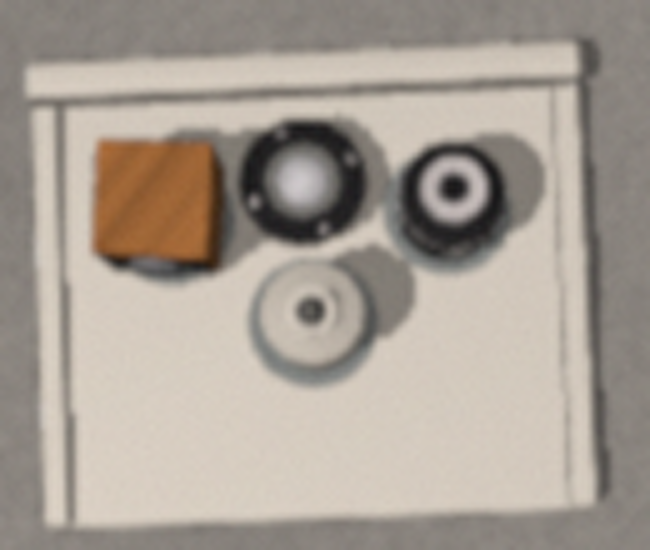

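View pics/sc.png

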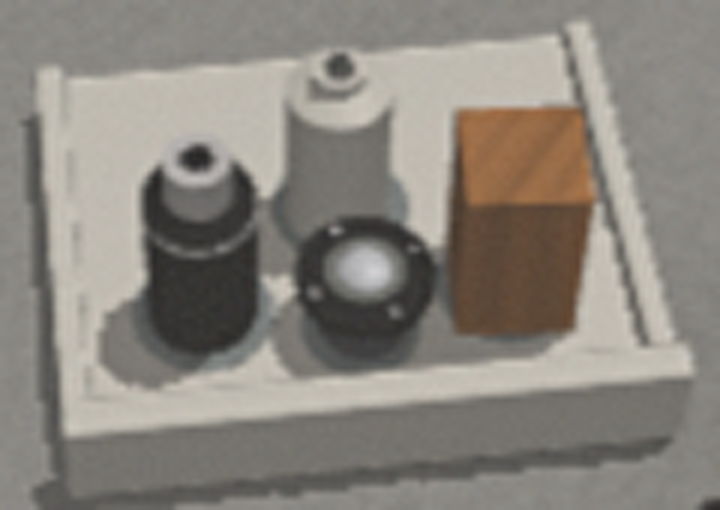

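The crops show the speaker top at top-crop (97–215,141–260), nozzle (311,310), calibrator neck (453,187) and flange (304,181). In the scene crop the nozzle is at (340,65), the neck at (197,157), the flange at (366,272) and the speaker top at (457–592,108–205). I'll measure these with masks and triangulate.

```bash
cat > h.py <<'E'
import cv2,numpy as np
from workcell import bot
def ray(n,p):
    i=bot.camera_info(n);K=np.array(i["mtx"]);E=np.array(i["extrinsics"])
    return E[:3,3],E[:3,:3]@np.linalg.inv(K)@np.array([p[0],p[1],1.])
def plane(n,p,z):
    o,d=ray(n,p);return o+d*(z-o[2])/d[2]
def proj(n,P):
    i=bot.camera_info(n);E=np.linalg.inv(np.array(i["extrinsics"]));c=E[:3,:3]@np.array(P)+E[:3,3];c=np.array(i["mtx"])@c;return c[:2]/c[2]
def tri(pt,ps):
    (a,u),(b,v)=ray("top",pt),ray("scene",ps);s=np.linalg.lstsq(np.stack([u,-v],1),b-a,rcond=None)[0]
    P,Q=a+u*s[0],b+v*s[1];return (P+Q)/2,np.linalg.norm(P-Q)
def blob(m,win):
    x0,y0,x1,y1=win;w=m[y0:y1,x0:x1].astype(np.uint8)*255
    c=max(cv2.findContours(w,cv2.RETR_EXTERNAL,cv2.CHAIN_APPROX_NONE)[0],key=cv2.contourArea)
    return c+np.array([[x0,y0]])
def cen(c): return cv2.minAreaRect(c)
E
python3 - <<'E'
from h import *
np.set_printoptions(precision=4,suppress=True)
t=cv2.imread("pics/top0.png");s=cv2.imread("pics/scene0.png")
def g(x):return cv2.cvtColor(x,cv2.COLOR_BGR2GRAY).astype(int)
def hsv(x):return cv2.cvtColor(x,cv2.COLOR_BGR2HSV).astype(int)
T,S=g(t),g(s)
def C(c): return np.array(cv2.fitEllipse(c)[0]) 
def dark(G,win):  # darkness-weighted centroid
    x0,y0,x1,y1=win;w=G[y0:y1,x0:x1];w=np.clip(np.percentile(w,75)-w-15,0,None);yy,xx=np.mgrid[y0:y1,x0:x1];return np.array([(w*xx).sum(),(w*yy).sum()])/w.sum()
pts={}
pts["glue"]=(dark(T,(309,199,316,206)),dark(S,(328,172,336,180)))
pts["cal"]=(dark(T,(338,174,344,181)),dark(S,(304,187,312,195)))
ct=blob(T<75,(296,160,326,192));cs=blob(S<90,(322,198,350,223))
pts["tw"]=(C(ct),C(cs))
print("ell",cv2.fitEllipse(ct),cv2.fitEllipse(cs))
for k,(a,b) in pts.items(): print(k,a,b,*tri(a,b))
for k,z in(("glue",.124),("cal",.122),("tw",.056)):print(k,plane("top",pts[k][0],z),plane("scene",pts[k][1],z))
h=hsv(t);m=(h[...,1]>110)&(h[...,0]<25)&(h[...,2]>90);c=blob(m,(262,160,300,200));r=cv2.minAreaRect(c);b=cv2.boxPoints(r);print("spk",r)
P=np.array([plane("top",p,.11) for p in b]);print(P,P.mean(0),np.linalg.norm(np.roll(P,1,0)-P,axis=1))
h=hsv(s);m=(h[...,1]>90)&(h[...,0]<25)&(h[...,2]>125);c=blob(m,(345,175,380,225));bs=cv2.boxPoints(cv2.minAreaRect(c));ap=cv2.approxPolyDP(c,2.5,True)[:,0];print("spk scene",ap)
c=blob(T<55,(150,155,240,290));b=cv2.boxPoints(cv2.minAreaRect(c));P=np.array([plane("top",p,.004) for p in b]);print("mat",P,P.mean(0),np.linalg.norm(np.roll(P,1,0)-P,axis=1))
c=blob(T<60,(424,203,465,242));print("seat",cv2.fitEllipse(c),plane("top",C(c),.03));a=C(c)
c2=blob(S<60,(198,176,233,205));print(cv2.fitEllipse(c2),plane("scene",C(c2),.03),tri(a,C(c2)))
c=blob(T>170,(245,140,380,255));print("tray",cv2.minAreaRect(c),cv2.approxPolyDP(c,4,True)[:,0].tolist())
E
```

```text
ell ((310.0949401855469, 175.8767852783203), (22.320417404174805, 23.74852180480957), 87.67901611328125) ((335.46246337890625, 211.75767517089844), (21.709348678588867, 26.207141876220703), 94.73926544189453)
glue [311.9063 201.674 ] [331.1692 175.4149] [0.5476 0.0237 0.1151] 0.0020081201800683413
cal [340.2882 177.0851] [307.3331 190.9636] [ 0.5993 -0.0395  0.1235] 0.002357611748914219
tw [310.0949 175.8768] [335.4625 211.7577] [0.6119 0.0286 0.0492] 0.0023363270204052253
glue [0.5472 0.0244 0.124 ] [0.5556 0.0216 0.124 ]
cal [ 0.5996 -0.0383  0.122 ] [ 0.598  -0.0406  0.122 ]
tw [0.6113 0.0295 0.056 ] [0.6169 0.0266 0.056 ]
spk ((280.464111328125, 179.68231201171875), (23.17844581604004, 22.442623138427734), 3.012787342071533)
[[0.5752 0.1206 0.11  ]
 [0.6249 0.1173 0.11  ]
 [0.621  0.0661 0.11  ]
 [0.5714 0.0695 0.11  ]] [0.5982 0.0933 0.11  ] [0.0512 0.0498 0.0514 0.0497]
spk scene [[351 184]
 [353 198]
 [373 198]
 [370 183]]
mat [[0.3789 0.3938 0.004 ]
 [0.6555 0.3611 0.004 ]
 [0.6363 0.2226 0.004 ]
 [0.3609 0.257  0.004 ]] [0.5079 0.3086 0.004 ] [0.1379 0.2786 0.1398 0.2775]
seat ((444.11590576171875, 222.94503784179688), (28.954635620117188, 30.27086639404297), 99.60626983642578) [ 0.4965 -0.281   0.03  ]
((216.16827392578125, 191.36717224121094), (19.419870376586914, 25.26975440979004), 83.81251525878906) [ 0.4973 -0.2809  0.03  ] (array([ 0.4965, -0.2812,  0.0291]), np.float64(0.00010678251021157627))
tray ((314.8735656738281, 201.09246826171875), (83.92071533203125, 103.3805923461914), 87.51044464111328) [[364, 157], [263, 162], [265, 244], [368, 240]]
```

The measurements fit the text. The speaker and calibrator are 132 mm apart, the glue and tweeter 64 mm. The mat measures 278×139 mm and the seat triangulates to z 0.029. I'll check the speaker-top height and the tray, then plan the first move.

```bash
cat > d.py <<'E'
# usage: d.py x y z yaw [x y z yaw ...]: shifts in the tool axes, all from the present pose
import sys,numpy as np
from scipy.spatial.transform import Rotation as R
from workcell import bot
np.set_printoptions(precision=4,suppress=True)
o=bot.get_obs();r=R.from_euler("xyz",o["tcp_rot"],degrees=True)
print("t",round(o["time"],2),"tcp",np.array(o["ee_pos"]),"yaw",np.round(o["tcp_rot"],2),"q",np.round(o["q"],1),"F",np.round(o["wrist_force"],1))
yaw=o["tcp_rot"][2];T=R.from_euler("xyz",[180,0,yaw],degrees=True)
a=list(map(float,sys.argv[1:]))
for i in range(0,len(a),4):
    d=T.inv().apply(np.array(a[i:i+3])-o["ee_pos"]);w=-((a[i+3]-yaw+180)%360-180)
    print("shift",d,"turn",round(w,2),"dist",round(float(np.linalg.norm(d)),4))
E
python3 - <<'E'
from h import *
np.set_printoptions(precision=4,suppress=True)
q=cv2.imread("pics/top0.png");h=cv2.cvtColor(q,cv2.COLOR_BGR2HSV);c=blob((h[...,1]>110)&(h[...,0]<25)&(h[...,2]>90),(262,160,300,200))
b=cv2.boxPoints(cv2.minAreaRect(c)) # BL.. order
b=b[np.argsort(b[:,1])];top=b[:2][np.argsort(b[:2,0])];bot_=b[2:][np.argsort(b[2:,0])]
# top image: left=+y, up=+x ; scene: right=+y, down=+x
for p,s in((top[0],(373,198.5)),(top[1],(353,198.5)),(bot_[0],(370.5,183)),(bot_[1],(351,183.5))): print(*tri(p,s))
for p,z in(((364,157),.02),((263,162),.02),((265,244),.03),((368,240),.03)):print(plane("top",p,z))
E
python3 d.py .5982 .0933 .19 176.2
```

```text
[0.625  0.1162 0.1076] 0.0027390858122611364
[0.6212 0.0665 0.1088] 0.0007643692219069271
[0.5753 0.1193 0.1071] 0.0033119500417335863
[0.5717 0.0696 0.1067] 0.0002882936492045115
[ 0.6578 -0.0989  0.02  ]
[0.6514 0.1431 0.02  ]
[0.4554 0.1397 0.03  ]
[ 0.4602 -0.1024  0.03  ]
t 0.1 tcp [0.1744 0.5214 0.2557] yaw [-179.93   -0.    161.5 ] q [71.5  5.  10.  95.1  0.  90. ] F [-0.5  0.2 -0.2]
shift [-0.5377 -0.2716  0.0657] turn -14.7 dist 0.606
```

The speaker top comes out near 0.108, against 0.110 expected. Now I'll approach.

```bash
python3 drive.py '[[[-0.035, -0.018, 0], -5, 0.085], [[-0.07, -0.036, 0], -10, 0.085], [[-0.105, -0.054, 0], -14.7, 0.085], [[-0.14, -0.072, 0], -14.7, 0.085], [[-0.175, -0.09, 0], -14.7, 0.085]]' 40; python3 d.py .5982 .0933 .19 176.2
```

```text
time: 0.52
ee_pos: [0.3126, 0.3792, 0.256]
tcp_rot: [-180.0, -0.0, 176.3]
wrist_force: [-0.3, 0.3, -0.0]
opening: 0.0853
grasp_force: 0.0
t 0.52 tcp [0.3126 0.3792 0.256 ] yaw [-179.98   -0.01  176.27] q [50.5 -3.   1.9 95.  -0.  54.2] F [-0.3  0.3 -0. ]
shift [-0.3036 -0.2667  0.066 ] turn 0.07 dist 0.4095
```

```bash
python3 drive.py '[[[-0.03, -0.027, 0], 0, 0.085], [[-0.06, -0.053, 0], 0, 0.085], [[-0.09, -0.08, 0], 0, 0.085], [[-0.12, -0.106, 0], 0, 0.085], [[-0.15, -0.133, 0], 0, 0.085]]' >/dev/null; python3 drive.py '[[[-0.03, -0.027, 0.012], 0, 0.085], [[-0.06, -0.053, 0.024], 0, 0.085], [[-0.09, -0.08, 0.036], 0, 0.085], [[-0.12, -0.106, 0.048], 0, 0.085], [[-0.15, -0.131, 0.06], 0, 0.085]]'; python3 d.py .5982 .0933 .103 176.2
```

```text
time: 1.35
ee_pos: [0.5947, 0.0955, 0.1954]
tcp_rot: [-180.0, -0.0, 176.2]
wrist_force: [0.4, 0.6, 0.7]
opening: 0.0849
grasp_force: 0.0
t 1.35 tcp [0.5947 0.0955 0.1954] yaw [-180.     -0.02  176.18] q [ 9.1 11.4 10.5 89.1  0.  12.9] F [0.4 0.6 0.7]
shift [-0.0036 -0.002   0.0924] turn -0.02 dist 0.0925
```

```bash
python3 drive.py '[[[-0.0036, -0.002, 0.02], 0, 0.085], [[-0.0036, -0.002, 0.04], 0, 0.085], [[-0.0036, -0.002, 0.04], 0, 0.085]]'; python3 d.py .5982 .0933 .103 176.2; python3 - <<'E'
from h import *
t=bot.camera("top");s=bot.camera("scene")
cv2.imwrite("pics/p1.png",cv2.resize(s[120:250,275:415],None,fx=4,fy=4))
E
```

```text
time: 1.6
ee_pos: [0.5959, 0.0941, 0.1513]
tcp_rot: [-179.9, -0.4, 176.1]
wrist_force: [-1.9, -0.4, -0.4]
opening: 0.0851
grasp_force: 0.0
t 1.6 tcp [0.5959 0.0941 0.1513] yaw [-179.91   -0.4   176.11] q [ 9.  11.9  6.2 84.7  0.  12.9] F [-1.9 -0.4 -0.4]
shift [-0.0023 -0.0006  0.0483] turn -0.09 dist 0.0483
```

View pics/p1.png

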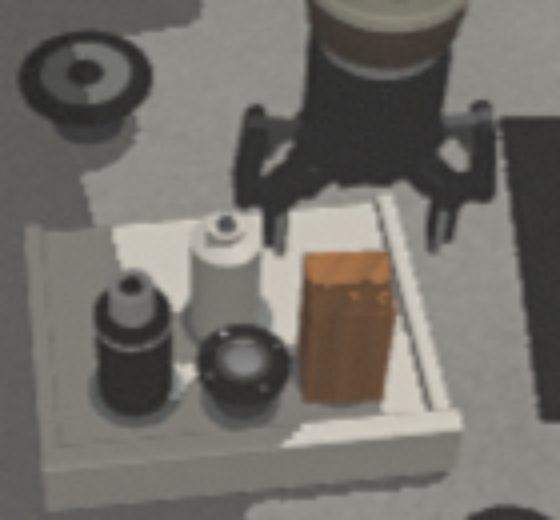

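The open fingers, at (275,235) and (438,235) in the crop, straddle the speaker top, which is centred near (348,270). I'll descend and grip.

```bash
python3 drive.py '[[[-0.002, 0, 0.018], 0, 0.085], [[-0.002, 0, 0.036], 0, 0.085], [[-0.002, 0, 0.048], 0, 0.085], [[-0.002, 0, 0.048], 0, 0.085]]' ; python3 d.py .5982 .0933 .103 176.2;python3 drive.py '[[[0, 0, 0], 0, 0.03], [[0, 0, 0], 0, 0.03], [[0, 0, 0], 0, 0.03], [[0, 0, 0], 0, 0.03], [[0, 0, 0], 0, 0.03]]' 40 ; python3 drive.py '[[[0, 0, 0], 0, 0.03], [[0, 0, 0], 0, 0.03]]'; python3 d.py
```

```text
time: 2.03
ee_pos: [0.5983, 0.0955, 0.107]
tcp_rot: [-180.0, -0.1, 176.3]
wrist_force: [-0.1, 0.3, -0.1]
opening: 0.0851
grasp_force: 0.0
t 2.03 tcp [0.5983 0.0955 0.107 ] yaw [-179.97   -0.13  176.25] q [ 9.1 12.4  1.9 79.6 -0.  12.8] F [-0.1  0.3 -0.1]
shift [-0.0001 -0.0022  0.004 ] turn 0.05 dist 0.0045
time: 2.45
ee_pos: [0.5999, 0.0951, 0.1101]
tcp_rot: [180.0, 0.1, 176.2]
wrist_force: [-1.2, -1.3, 5.9]
opening: 0.0514
grasp_force: 42.1
time: 2.62
ee_pos: [0.5999, 0.0951, 0.1102]
tcp_rot: [180.0, 0.1, 176.2]
wrist_force: [-1.3, -0.6, 6.3]
opening: 0.0518
grasp_force: 42.1
t 2.62 tcp [0.5999 0.0951 0.1102] yaw [179.98   0.14 176.2 ] q [ 9.  12.3  2.1 79.7 -0.  12.8] F [-1.3 -0.6  6.3]
```

The speaker is gripped at 52 mm opening. I'll lift and carry it.

```bash
python3 drive.py '[[[0, 0, -0.015], 0, 0.03], [[0, 0, -0.035], 0, 0.03], [[0, 0.02, -0.055], 0, 0.03], [[0, 0.05, -0.06], 0, 0.03], [[0, 0.08, -0.06], 0, 0.03]]' ; python3 drive.py '[[[0, 0.033, 0], 0, 0.03], [[0, 0.066, 0], 0, 0.03], [[0, 0.095, 0], 0, 0.03], [[0, 0.115, 0], 0, 0.03], [[0, 0.12, 0], 0, 0.03]]'; python3 d.py .5924 .2987 .096 176.2
```

```text
time: 3.03
ee_pos: [0.6054, 0.1754, 0.171]
tcp_rot: [179.9, 0.2, 176.1]
wrist_force: [1.5, 0.5, -4.7]
opening: 0.0511
grasp_force: 43.9
time: 3.45
ee_pos: [0.6119, 0.298, 0.1675]
tcp_rot: [180.0, -0.1, 176.4]
wrist_force: [-0.1, -0.4, -4.5]
opening: 0.0513
grasp_force: 43.9
t 3.45 tcp [0.6119 0.298  0.1675] yaw [179.97  -0.06 176.37] q [25.9 22.6 21.3 88.7  0.1 29.6] F [-0.1 -0.4 -4.5]
shift [ 0.0195 -0.0005  0.0715] turn 0.17 dist 0.0742
```

```bash
python3 drive.py '[[[0.01, 0, 0.02], 0, 0.03], [[0.0195, 0, 0.04], 0, 0.03], [[0.0195, 0, 0.055], 0, 0.03], [[0.0195, 0, 0.062], 0, 0.03], [[0.0195, 0, 0.062], 0, 0.03]]' ;  python3 d.py .5924 .2987 .0945 176.2
```

```text
time: 3.87
ee_pos: [0.5922, 0.2951, 0.1044]
tcp_rot: [-179.9, -0.2, 176.2]
wrist_force: [-1.4, -0.8, -3.5]
opening: 0.0512
grasp_force: 43.8
t 3.87 tcp [0.5922 0.2951 0.1044] yaw [-179.9    -0.15  176.19] q [26.5 20.2 11.2 81.2 -0.  30.3] F [-1.4 -0.8 -3.5]
shift [0.0001 0.0036 0.0099] turn -0.01 dist 0.0105
```

```bash
python3 drive.py '[[[0, 0.003, 0.006], 0, 0.03], [[0, 0.003, 0.009], 0, 0.03], [[0, 0.003, 0.009], 0, 0.03]]' ;  python3 d.py .5924 .2987 .0945 176.2
```

```text
time: 4.12
ee_pos: [0.5935, 0.299, 0.0973]
tcp_rot: [180.0, 0.0, 176.2]
wrist_force: [-0.5, -0.0, -3.7]
opening: 0.0512
grasp_force: 43.9
t 4.12 tcp [0.5935 0.299  0.0973] yaw [179.99   0.02 176.2 ] q [26.7 20.5 10.8 80.3 -0.  30.5] F [-0.5 -0.  -3.7]
shift [ 0.0011 -0.0004  0.0028] turn 0.0 dist 0.003
```

```bash
python3 drive.py '[[[0, 0, 0.0015], 0, 0.03], [[0, 0, 0.0025], 0, 0.03], [[0, 0, 0.0025], 0, 0.03], [[0, 0, 0.0025], 0, 0.03]]' | grep -E "pos|force"; python3 drive.py '[[[0, 0, 0.001], 0, 0.03], [[0, 0, 0.001], 0, 0.03], [[0, 0, 0.001], 0, 0.03]]'| grep -E "pos|force"
```

```text
ee_pos: [0.5933, 0.2989, 0.095]
wrist_force: [0.6, -0.1, -3.6]
grasp_force: 43.9
ee_pos: [0.5933, 0.299, 0.0943]
wrist_force: [-0.3, -0.7, -0.6]
grasp_force: 44.3
```

```bash
python3 drive.py '[[[0, 0, 0], 0, 0.075], [[0, 0, 0], 0, 0.075], [[0, 0, 0], 0, 0.075], [[0, 0, 0], 0, 0.075]]' |grep -E "open|force"; python3 drive.py '[[[0, 0, -0.02], 0, 0.08], [[0, 0, -0.05], 0, 0.08], [[0, 0, -0.085], 0, 0.08], [[0.004, -0.025, -0.1], 0, 0.085], [[0.01, -0.06, -0.1], 0, 0.085]]';python3 d.py .5474 .0237 .19 180
```

```text
wrist_force: [0.8, -0.8, 0.1]
opening: 0.0749
grasp_force: 0.0
time: 5.45
ee_pos: [0.5805, 0.2416, 0.1981]
tcp_rot: [179.8, 0.3, 176.4]
wrist_force: [2.0, -1.4, 0.6]
opening: 0.0849
grasp_force: 0.0
t 5.45 tcp [0.5805 0.2416 0.1981] yaw [179.81   0.34 176.37] q [22.6 14.8 14.8 89.6  0.  26.2] F [ 2.  -1.4  0.6]
shift [ 0.0193 -0.2195  0.0081] turn -3.63 dist 0.2205
```

```bash
python3 drive.py '[[[0.004, -0.04, 0], -3.6, 0.085], [[0.008, -0.08, 0], -3.6, 0.085], [[0.012, -0.12, 0], -3.6, 0.085], [[0.016, -0.16, 0], -3.6, 0.085], [[0.019, -0.195, 0], -3.6, 0.085]]' >/dev/null; python3 drive.py '[[[0, -0.02, 0.01], 0, 0.085], [[0, -0.025, 0.02], 0, 0.085], [[0, -0.025, 0.035], 0, 0.085], [[0, -0.025, 0.035], 0, 0.085]]'; python3 d.py .5474 .0237 .096 180
```

```text
time: 6.2
ee_pos: [0.5463, 0.0212, 0.156]
tcp_rot: [180.0, -0.2, 179.8]
wrist_force: [-1.0, 0.2, 0.1]
opening: 0.0849
grasp_force: 0.0
t 6.2 tcp [0.5463 0.0212 0.156 ] yaw [180.    -0.2  179.75] q [ 2.2  3.9 -2.2 84.1  0.   2.5] F [-1.   0.2  0.1]
shift [-0.0011  0.0025  0.06  ] turn -0.25 dist 0.06
```

```bash
python3 drive.py '[[[-0.001, 0.003, 0.02], 0, 0.085], [[-0.001, 0.003, 0.04], 0, 0.085], [[-0.001, 0.003, 0.055], 0, 0.085], [[-0.001, 0.003, 0.059], 0, 0.085], [[-0.001, 0.003, 0.059], 0, 0.085]]' ; python3 drive.py '[[[0, 0, 0], 0, 0.085], [[0, 0, 0], 0, 0.085]]' >/dev/null; python3 d.py .5474 .0242 .096 180
```

```text
time: 6.62
ee_pos: [0.5478, 0.0251, 0.0989]
tcp_rot: [-180.0, -0.1, 179.9]
wrist_force: [-0.5, -0.6, 0.6]
opening: 0.0849
grasp_force: 0.0
t 6.78 tcp [0.5489 0.0247 0.1012] yaw [179.99   0.1  179.83] q [ 2.6  4.6 -7.4 77.8  0.   2.8] F [-0.4 -0.8  0.2]
shift [ 0.0015 -0.0005  0.0052] turn -0.17 dist 0.0054
```

```bash
python3 drive.py '[[[0.0015, -0.0005, 0.003], 0, 0.085], [[0.0015, -0.0005, 0.005], 0, 0.085], [[0.0015, -0.0005, 0.005], 0, 0.085]]' >/dev/null; python3 drive.py '[[[0, 0, 0], 0, 0.025], [[0, 0, 0], 0, 0.025], [[0, 0, 0], 0, 0.025], [[0, 0, 0], 0, 0.025], [[0, 0, 0], 0, 0.025]]' 35; python3 drive.py '[[[0, 0, 0], 0, 0.025], [[0, 0, 0], 0, 0.025]]'; python3 d.py .508 .3086 .13 180
```

```text
time: 7.45
ee_pos: [0.547, 0.024, 0.0951]
tcp_rot: [180.0, 0.0, 179.8]
wrist_force: [0.1, 0.9, 1.8]
opening: 0.0447
grasp_force: 36.2
time: 7.62
ee_pos: [0.547, 0.024, 0.0951]
tcp_rot: [180.0, 0.0, 179.8]
wrist_force: [-0.1, 1.6, 2.8]
opening: 0.0447
grasp_force: 36.2
t 7.62 tcp [0.547  0.024  0.0951] yaw [179.99   0.03 179.81] q [ 2.5  4.5 -8.2 77.2  0.   2.7] F [-0.1  1.6  2.8]
shift [ 0.04    0.2845 -0.0349] turn -0.19 dist 0.2894
```

```bash
python3 drive.py '[[[0, 0, -0.015], 0, 0.025], [[0.005, 0, -0.035], 0, 0.025], [[0.01, 0.02, -0.055], 0, 0.025], [[0.015, 0.05, -0.06], 0, 0.025], [[0.02, 0.085, -0.06], 0, 0.025]]' >/dev/null; python3 drive.py '[[[0.005, 0.035, 0], 0, 0.025], [[0.01, 0.07, 0], 0, 0.025], [[0.015, 0.105, 0], 0, 0.025], [[0.02, 0.14, 0], 0, 0.025], [[0.02, 0.17, 0], 0, 0.025]]'; python3 drive.py '[[[0, 0.02, 0.01], 0, 0.025], [[0, 0.03, 0.025], 0, 0.025], [[0, 0.03, 0.04], 0, 0.025], [[0, 0.03, 0.05], 0, 0.025], [[0, 0.03, 0.05], 0, 0.025]]';python3 drive.py '[[[0, 0, 0.01], 0, 0.025], [[0, 0, 0.015], 0, 0.025], [[0, 0, 0.015], 0, 0.025]]'; python3 d.py .508 .3086 .0791 180
```

```text
time: 8.45
ee_pos: [0.5064, 0.281, 0.1544]
tcp_rot: [-180.0, -0.1, 179.8]
wrist_force: [0.7, 0.5, -0.9]
opening: 0.0448
grasp_force: 36.3
time: 8.87
ee_pos: [0.5065, 0.3083, 0.1018]
tcp_rot: [-179.8, -0.2, 179.8]
wrist_force: [-0.4, -1.8, -1.6]
opening: 0.0446
grasp_force: 36.3
time: 9.12
ee_pos: [0.5076, 0.3084, 0.0889]
tcp_rot: [-180.0, -0.1, 179.8]
wrist_force: [-0.6, -0.5, -1.3]
opening: 0.0452
grasp_force: 36.3
t 9.12 tcp [0.5076 0.3084 0.0889] yaw [-179.97   -0.05  179.76] q [31.3 11.  -1.7 77.3 -0.  31.5] F [-0.6 -0.5 -1.3]
shift [-0.0004  0.0002  0.0098] turn -0.24 dist 0.0098
```

```bash
python3 drive.py '[[[0, 0, 0.005], 0, 0.025], [[0, 0, 0.008], 0, 0.025], [[0, 0, 0.0085], 0, 0.025], [[0, 0, 0.0085], 0, 0.025]]' |grep -E "pos|wrist"; python3 drive.py '[[[0, 0, 0.001], 0, 0.025], [[0, 0, 0.001], 0, 0.025], [[0, 0, 0.001], 0, 0.025]]'| grep -E "pos|wrist"; python3 drive.py '[[[0, 0, 0.001], 0, 0.025], [[0, 0, 0.001], 0, 0.025], [[0, 0, 0.001], 0, 0.025]]'| grep -E "pos|wrist"
```

```text
ee_pos: [0.5078, 0.3089, 0.0812]
wrist_force: [-0.1, -0.9, -1.4]
ee_pos: [0.5078, 0.3091, 0.0804]
wrist_force: [-0.2, -0.1, -1.9]
ee_pos: [0.5077, 0.309, 0.0793]
wrist_force: [-0.2, -0.1, -1.3]
```

```bash
python3 drive.py '[[[0, 0, 0.001], 0, 0.025], [[0, 0, 0.001], 0, 0.025], [[0, 0, 0.001], 0, 0.025]]'| grep -E "pos|wrist"; python3 drive.py '[[[0, 0, 0], 0, 0.07], [[0, 0, 0], 0, 0.07], [[0, 0, 0], 0, 0.07], [[0, 0, 0], 0, 0.07]]' |grep -E "open|force"; python3 drive.py '[[[0, 0, -0.02], 0, 0.08], [[0, 0, -0.05], 0, 0.08], [[0, 0, -0.085], 0, 0.08], [[-0.004, -0.025, -0.105], 0, 0.085], [[-0.012, -0.06, -0.11], 0, 0.085]]';python3 d.py .5992 -.0393 .19 180
```

```text
ee_pos: [0.5079, 0.3091, 0.0791]
wrist_force: [-2.5, -1.6, 5.1]
wrist_force: [-0.6, -0.4, 0.2]
opening: 0.0698
grasp_force: 0.0
time: 10.95
ee_pos: [0.5202, 0.2507, 0.1925]
tcp_rot: [179.8, 0.3, -180.0]
wrist_force: [1.3, 0.0, 0.2]
opening: 0.0852
grasp_force: 0.0
t 10.95 tcp [0.5202 0.2507 0.1925] yaw [ 179.83    0.28 -180.  ] q [25.7  7.6  5.9 87.9  0.  25.7] F [1.3 0.  0.2]
shift [-0.079  -0.2901  0.0025] turn 0.0 dist 0.3006
```

```bash
python3 drive.py '[[[-0.01, -0.036, 0], 0, 0.085], [[-0.02, -0.072, 0], 0, 0.085], [[-0.03, -0.108, 0], 0, 0.085], [[-0.04, -0.144, 0], 0, 0.085], [[-0.05, -0.18, 0], 0, 0.085]]' >/dev/null; python3 drive.py '[[[-0.01, -0.036, 0], 0, 0.085], [[-0.02, -0.07, 0], 0, 0.085], [[-0.028, -0.1, 0.01], 0, 0.085], [[-0.029, -0.11, 0.02], 0, 0.085], [[-0.029, -0.11, 0.03], 0, 0.085]]' >/dev/null; python3 drive.py '[[[0, 0, 0], 0, 0.085], [[0, 0, 0], 0, 0.085]]'>/dev/null; python3 d.py .5992 -.0393 .097 180
```

```text
t 11.95 tcp [ 0.597  -0.0403  0.1575] yaw [179.98  -0.09 179.85] q [-3.9 10.8  5.7 84.9  0.  -3.7] F [ 0.1 -0.   0.1]
shift [-0.0022  0.001   0.0605] turn -0.15 dist 0.0606
```

```bash
python3 drive.py '[[[-0.002, 0.001, 0.02], 0, 0.085], [[-0.002, 0.001, 0.04], 0, 0.085], [[-0.002, 0.001, 0.054], 0, 0.085], [[-0.002, 0.001, 0.06], 0, 0.085], [[-0.002, 0.001, 0.06], 0, 0.085]]' >/dev/null; python3 drive.py '[[[0, 0, 0], 0, 0.085], [[0, 0, 0], 0, 0.085]]' >/dev/null; python3 d.py .5992 -.0393 .097 180; python3 - <<'E'
from h import *
cv2.imwrite("pics/p2.png",cv2.resize(bot.camera("scene")[120:250,255:445],None,fx=4,fy=4))
E
```

```text
t 12.53 tcp [ 0.6002 -0.0398  0.0998] yaw [-179.99    0.11  179.85] q [-3.8 11.7  0.3 78.5  0.  -3.6] F [-0.1  0.3 -0.4]
shift [0.001  0.0005 0.0028] turn -0.15 dist 0.003
```

View pics/p2.png

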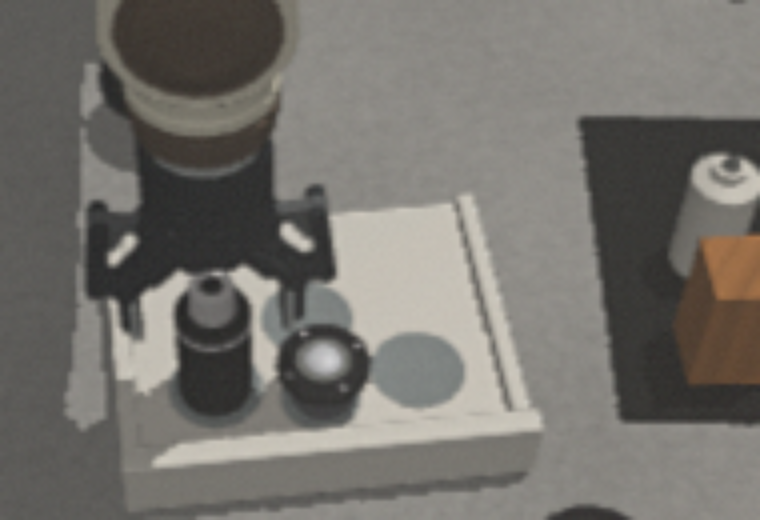

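The fingers at (135,325) and (290,315) straddle the calibrator at (212,330). The glue and speaker stand upright on the mat. I'll grip.

```bash
python3 drive.py '[[[0.001, 0.0005, 0.003], 0, 0.07], [[0.001, 0.0005, 0.003], 0, 0.06], [[0.001, 0.0005, 0.003], 0, 0.03], [[0.001, 0.0005, 0.003], 0, 0.03], [[0.001, 0.0005, 0.003], 0, 0.03]]' 40 >/dev/null; python3 drive.py '[[[0, 0, 0], 0, 0.03], [[0, 0, 0], 0, 0.03], [[0, 0, 0], 0, 0.03]]'; python3 d.py .4236 .3185 .13 180
```

```text
time: 13.25
ee_pos: [0.5987, -0.0397, 0.0956]
tcp_rot: [180.0, 0.0, 179.8]
wrist_force: [-0.4, 0.5, 4.7]
opening: 0.0468
grasp_force: 41.6
t 13.25 tcp [ 0.5987 -0.0397  0.0956] yaw [180.     0.03 179.81] q [-3.8 11.6 -0.3 78.1  0.  -3.6] F [-0.4  0.5  4.7]
shift [ 0.1763  0.3576 -0.0344] turn -0.19 dist 0.4002
```

```bash
python3 drive.py '[[[0, 0, -0.02], 0, 0.03], [[0.005, 0, -0.045], 0, 0.03], [[0.03, 0.005, -0.065], 0, 0.03], [[0.06, 0.015, -0.07], 0, 0.03], [[0.09, 0.03, -0.07], 0, 0.03]]' >/dev/null; python3 drive.py '[[[0.025, 0.025, 0], 0, 0.03], [[0.05, 0.05, 0], 0, 0.03], [[0.07, 0.08, 0], 0, 0.03], [[0.085, 0.115, 0], 0, 0.03], [[0.086, 0.15, 0], 0, 0.03]]' >/dev/null;python3 drive.py '[[[0, 0.035, 0], 0, 0.03], [[0, 0.07, 0], 0, 0.03], [[0, 0.105, 0], 0, 0.03], [[0, 0.14, 0], 0, 0.03], [[0, 0.17, 0], 0, 0.03]]'; python3 d.py .4236 .3185 .0796 180
```

```text
time: 14.5
ee_pos: [0.4232, 0.3128, 0.1645]
tcp_rot: [-180.0, -0.0, 179.8]
wrist_force: [1.2, -0.6, -2.2]
opening: 0.0469
grasp_force: 42.0
t 14.5 tcp [0.4232 0.3128 0.1645] yaw [-179.96   -0.04  179.84] q [36.5  0.9 -4.3 84.8 -0.  36.6] F [ 1.2 -0.6 -2.2]
shift [-0.0004  0.0057  0.0849] turn -0.16 dist 0.0851
```

```bash
python3 drive.py '[[[0, 0.006, 0.02], 0, 0.03], [[0, 0.006, 0.04], 0, 0.03], [[0, 0.006, 0.06], 0, 0.03], [[0, 0.006, 0.075], 0, 0.03], [[0, 0.006, 0.08], 0, 0.03]]' >/dev/null; python3 drive.py '[[[0, 0, 0], 0, 0.03], [[0, 0, 0], 0, 0.03]]'; python3 drive.py '[[[0, 0, 0.002], 0, 0.03], [[0, 0, 0.003], 0, 0.03], [[0, 0, 0.003], 0, 0.03]]'|grep -E "pos|wrist"
```

```text
time: 15.08
ee_pos: [0.4239, 0.3167, 0.0856]
tcp_rot: [-180.0, -0.0, 179.8]
wrist_force: [-0.2, -0.0, -1.5]
opening: 0.047
grasp_force: 42.2
ee_pos: [0.4241, 0.3169, 0.0829]
wrist_force: [0.5, 1.0, -2.9]
```

```bash
python3 drive.py '[[[0, 0, 0.0015], 0, 0.03], [[0, 0, 0.002], 0, 0.03], [[0, 0, 0.002], 0, 0.03]]'|grep -E "pos|wrist"; python3 drive.py '[[[0, 0, 0.001], 0, 0.03], [[0, 0, 0.001], 0, 0.03], [[0, 0, 0.001], 0, 0.03]]'|grep -E "pos|wrist"
```

```text
ee_pos: [0.4238, 0.3168, 0.0803]
wrist_force: [0.8, 0.1, -2.4]
ee_pos: [0.4239, 0.3169, 0.0796]
wrist_force: [0.6, -0.3, 2.1]
```

```bash
python3 drive.py '[[[0, 0, 0], 0, 0.07], [[0, 0, 0], 0, 0.07], [[0, 0, 0], 0, 0.07], [[0, 0, 0], 0, 0.07]]' |grep -E "open|force"; python3 drive.py '[[[0, 0, -0.02], 0, 0.08], [[0, 0, -0.05], 0, 0.08], [[0, 0, -0.085], 0, 0.08], [[-0.01, -0.025, -0.105], 0, 0.085], [[-0.025, -0.06, -0.11], 0, 0.085]]' >/dev/null; python3 drive.py '[[[-0.02, -0.03, 0], 0, 0.085], [[-0.04, -0.06, 0], 0, 0.085], [[-0.06, -0.09, 0], 0, 0.085], [[-0.06, -0.09, 0], 0, 0.085]]';python3 d.py .612 .029 .12 180; python3 - <<'E'
from h import *
t=bot.camera("top");s=bot.camera("scene");cv2.imwrite("pics/top3.png",t);cv2.imwrite("pics/scene3.png",s)
T=cv2.cvtColor(t,6)
cv2.imwrite("pics/p3.png",np.hstack([cv2.resize(t[140:290,160:380],None,fx=1.8,fy=1.8),cv2.resize(s[130:250,280:480],(396,270))]))
for th in(60,75,90):
    c=blob(T<th,(294,160,328,194));e=cv2.fitEllipse(c);print(e,plane("top",e[0],.054),plane("top",cv2.minEnclosingCircle(c)[0],.054))
E
```

```text
wrist_force: [-0.4, -0.4, 1.3]
opening: 0.07
grasp_force: 0.0
time: 16.92
ee_pos: [0.5107, 0.1623, 0.1891]
tcp_rot: [-179.9, 0.1, 179.6]
wrist_force: [-0.2, 0.8, 0.6]
opening: 0.0848
grasp_force: 0.0
t 16.92 tcp [0.5107 0.1623 0.1891] yaw [-179.93    0.06  179.56] q [17.7  2.2 -0.3 87.5 -0.1 18.1] F [-0.2  0.8  0.6]
shift [-0.1023 -0.1325  0.0691] turn -0.44 dist 0.1811
((310.1219787597656, 175.9428253173828), (23.849912643432617, 24.075260162353516), 169.6084747314453) [0.6113269  0.02953323 0.054     ] [0.61150599 0.02928537 0.054     ]
((310.0770263671875, 175.8457489013672), (24.36060333251953, 24.645570755004883), 26.939451217651367) [0.61155558 0.02963323 0.054     ] [0.61147638 0.02941085 0.054     ]
((310.0633239746094, 175.97714233398438), (25.104385375976562, 25.314056396484375), 77.61280822753906) [0.61124998 0.02967088 0.054     ] [0.61120002 0.02981885 0.054     ]
```

View pics/p3.png

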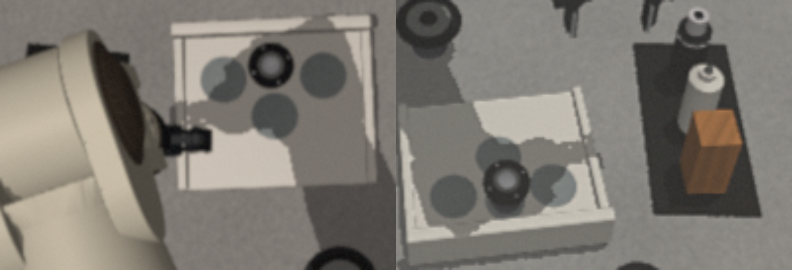

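All three stand on the mat (the calibrator's neck is at crop (697,20)), and the tweeter is alone at (0.612, 0.029), confirmed. Next I'll pick it up.

```bash
python3 drive.py '[[[-0.025, -0.033, 0], 0, 0.085], [[-0.05, -0.066, 0.01], 0, 0.085], [[-0.075, -0.1, 0.02], 0, 0.085], [[-0.1, -0.13, 0.035], 0, 0.085], [[-0.102, -0.1325, 0.06], 0, 0.085]]' >/dev/null; python3 drive.py '[[[0, 0, 0], 0, 0.085], [[0, 0, 0], 0, 0.085], [[0, 0, 0], 0, 0.085]]' >/dev/null; python3 d.py .612 .029 .056 180
```

```text
t 17.68 tcp [0.6094 0.0353 0.1305] yaw [179.98   0.02 179.9 ] q [ 3.3 12.6  4.7 82.1  0.   3.4] F [-0.4 -0.   0.6]
shift [-0.0026 -0.0063  0.0745] turn -0.1 dist 0.0748
```

```bash
python3 drive.py '[[[-0.0025, -0.006, 0.02], 0, 0.085], [[-0.0025, -0.006, 0.04], 0, 0.085], [[-0.0025, -0.006, 0.055], 0, 0.085], [[-0.0025, -0.006, 0.068], 0, 0.085], [[-0.0025, -0.006, 0.073], 0, 0.085]]' >/dev/null; python3 drive.py '[[[0, 0, 0], 0, 0.085], [[0, 0, 0], 0, 0.085], [[0, 0, 0], 0, 0.085]]'; python3 d.py .612 .029 .056 180;
```

```text
time: 18.35
ee_pos: [0.6129, 0.028, 0.0578]
tcp_rot: [180.0, 0.1, 179.8]
wrist_force: [-0.9, 0.3, 0.3]
opening: 0.0851
grasp_force: 0.0
t 18.35 tcp [0.6129 0.028  0.0578] yaw [179.99   0.11 179.83] q [ 2.6 14.3 -1.4 74.3 -0.   2.8] F [-0.9  0.3  0.3]
shift [0.0009 0.001  0.0018] turn -0.17 dist 0.0023
```

```bash
python3 drive.py '[[[0.001, 0.001, 0.002], 0, 0.075], [[0.001, 0.001, 0.002], 0, 0.065], [[0.001, 0.001, 0.002], 0, 0.045], [[0.001, 0.001, 0.002], 0, 0.045], [[0.001, 0.001, 0.002], 0, 0.045]]' 30 >/dev/null; python3 drive.py '[[[0, 0, 0], 0, 0.045], [[0, 0, 0], 0, 0.045], [[0, 0, 0], 0, 0.045]]'; python3 d.py .4967 -.281 .15 180
```

```text
time: 19.02
ee_pos: [0.6115, 0.0287, 0.0549]
tcp_rot: [180.0, 0.0, 179.8]
wrist_force: [-2.9, 0.2, 6.5]
opening: 0.0588
grasp_force: 32.0
t 19.02 tcp [0.6115 0.0287 0.0549] yaw [179.99   0.03 179.8 ] q [ 2.7 14.2 -1.8 74.   0.   2.9] F [-2.9  0.2  6.5]
shift [ 0.1137 -0.3101 -0.0951] turn -0.2 dist 0.3437
```

```bash
python3 drive.py '[[[0, 0, -0.015], 0, 0.045], [[0, 0, -0.035], 0, 0.045], [[0.01, 0, -0.06], 0, 0.045], [[0.03, -0.01, -0.08], 0, 0.045], [[0.055, -0.03, -0.09], 0, 0.045]]' ; python3 drive.py '[[[0.025, -0.025, 0], 0, 0.045], [[0.045, -0.055, 0], 0, 0.045], [[0.058, -0.09, 0], 0, 0.045], [[0.06, -0.125, 0], 0, 0.045], [[0.06, -0.16, 0], 0, 0.045]]' >/dev/null;python3 drive.py '[[[0, -0.035, 0], 0, 0.045], [[0, -0.07, 0], 0, 0.045], [[0, -0.1, 0], 0, 0.045], [[0, -0.115, 0], 0, 0.045], [[0, -0.118, 0], 0, 0.045]]' >/dev/null;python3 drive.py '[[[0, 0, 0], 0, 0.045], [[0, 0, 0], 0, 0.045], [[0, 0, 0], 0, 0.045]]'; python3 d.py .4967 -.281 .0649 180
```

```text
time: 19.43
ee_pos: [0.557, -0.0002, 0.1463]
tcp_rot: [180.0, 0.1, 179.9]
wrist_force: [1.1, -1.1, -0.9]
opening: 0.0588
grasp_force: 32.7
time: 20.52
ee_pos: [0.4954, -0.2776, 0.1442]
tcp_rot: [180.0, -0.0, 179.9]
wrist_force: [-0.1, 0.8, -1.9]
opening: 0.0584
grasp_force: 32.7
t 20.52 tcp [ 0.4954 -0.2776  0.1442] yaw [179.98  -0.01 179.88] q [-29.3   6.7  -0.5  82.9   0.  -29.2] F [-0.1  0.8 -1.9]
shift [-0.0013 -0.0033  0.0793] turn -0.12 dist 0.0794
```

```bash
python3 drive.py '[[[-0.0013, -0.0033, 0.02], 0, 0.045], [[-0.0013, -0.0033, 0.04], 0, 0.045], [[-0.0013, -0.0033, 0.058], 0, 0.045], [[-0.0013, -0.0033, 0.068], 0, 0.045], [[-0.0013, -0.0033, 0.073], 0, 0.045]]' >/dev/null;python3 drive.py '[[[0, 0, 0], 0, 0.045], [[0, 0, 0], 0, 0.045], [[0, 0, 0], 0, 0.045]]'; python3 d.py .4967 -.281 .0649 180
python3 - <<'E'
from h import *
s=bot.camera("scene");t=bot.camera("top");cv2.imwrite("pics/p4.png",np.hstack([cv2.resize(s[130:250,160:280],None,fx=3,fy=3),cv2.resize(t[145:265,385:505],None,fx=3,fy=3)]))
E
```

```text
time: 21.18
ee_pos: [0.4972, -0.2823, 0.0726]
tcp_rot: [-180.0, 0.1, 179.8]
wrist_force: [-0.2, -0.4, -1.4]
opening: 0.0586
grasp_force: 32.7
t 21.18 tcp [ 0.4972 -0.2823  0.0726] yaw [-179.95    0.09  179.82] q [-29.6   8.3  -6.7  75.    0.  -29.4] F [-0.2 -0.4 -1.4]
shift [0.0005 0.0013 0.0077] turn -0.18 dist 0.0078
```

View pics/p4.png

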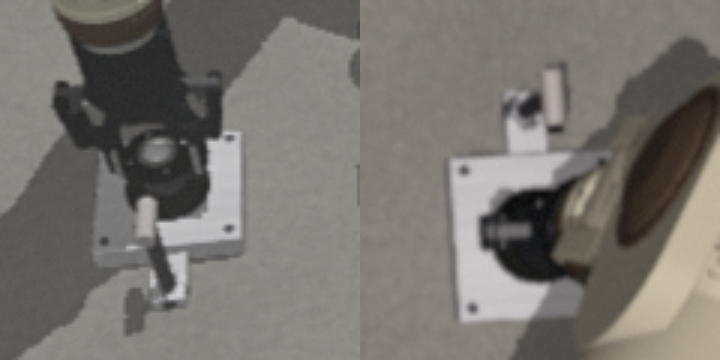

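The tweeter is held level, dome at (155,150), over the black seat. The mic at (147,220) is clear of the gripper. I'll lower until it touches.

```bash
python3 drive.py '[[[0.0005, 0.0013, 0.003], 0, 0.045], [[0.0005, 0.0013, 0.006], 0, 0.045], [[0.0005, 0.0013, 0.006], 0, 0.045], [[0.0005, 0.0013, 0.006], 0, 0.045]]'|grep -E "pos|wrist";python3 drive.py '[[[0, 0, 0.001], 0, 0.045], [[0, 0, 0.001], 0, 0.045], [[0, 0, 0.001], 0, 0.045]]'|grep -E "pos|wrist";python3 drive.py '[[[0, 0, 0.001], 0, 0.045], [[0, 0, 0.001], 0, 0.045], [[0, 0, 0.001], 0, 0.045]]'|grep -E "pos|wrist"
```

```text
ee_pos: [0.4959, -0.2809, 0.0651]
wrist_force: [-0.4, 0.1, -1.3]
ee_pos: [0.496, -0.2809, 0.0649]
wrist_force: [-2.7, 0.9, 5.4]
ee_pos: [0.4961, -0.2809, 0.0649]
wrist_force: [-5.3, 2.8, 12.3]
```

```bash
python3 drive.py '[[[0, 0, -0.001], 0, 0.045], [[0, 0, -0.001], 0, 0.045]]' >/dev/null; python3 drive.py '[[[0, 0, 0], 0, 0.08], [[0, 0, 0], 0, 0.08], [[0, 0, 0], 0, 0.08], [[0, 0, 0], 0, 0.08]]' |grep -E "pos|open|force"; python3 drive.py '[[[0, 0, -0.02], 0, 0.085], [[0, 0, -0.04], 0, 0.085], [[0, 0, -0.07], 0, 0.085], [[0.01, 0.02, -0.1], 0, 0.085], [[0.03, 0.05, -0.115], 0, 0.085]]' >/dev/null;  python3 d.py .4239 .3169 .2 180
```

```text
ee_pos: [0.496, -0.2809, 0.064]
wrist_force: [-0.0, -0.1, 0.2]
opening: 0.0804
grasp_force: 0.0
t 23.03 tcp [ 0.4676 -0.232   0.1821] yaw [-179.9     0.18  179.71] q [-26.4   0.1  -3.2  86.5  -0.  -26.1] F [ 1.  -0.4  0.1]
shift [ 0.0464  0.5486 -0.0179] turn -0.29 dist 0.5509
```

```bash
python3 drive.py '[[[0.003, 0.04, 0], 0, 0.085], [[0.006, 0.08, 0], 0, 0.085], [[0.01, 0.12, 0], 0, 0.085], [[0.013, 0.16, 0], 0, 0.085], [[0.017, 0.2, 0], 0, 0.085]]' >/dev/null; python3 drive.py '[[[0.003, 0.04, 0], 0, 0.085], [[0.006, 0.08, 0], 0, 0.085], [[0.01, 0.12, 0], 0, 0.085], [[0.013, 0.16, 0], 0, 0.085], [[0.017, 0.2, 0], 0, 0.085]]' >/dev/null; python3 - <<'E'
from h import *
s=bot.camera("scene");t=bot.camera("top");cv2.imwrite("pics/top5.png",t);cv2.imwrite("pics/scene5.png",s)
cv2.imwrite("pics/p5.png",np.hstack([cv2.resize(s[150:240,170:270],None,fx=4,fy=4),cv2.resize(t[160:250,395:495],None,fx=4,fy=4)]))
E
python3 d.py .4239 .3169 .0796 180
```

```text
t 23.97 tcp [0.4327 0.1739 0.179 ] yaw [ 179.94   -0.01 -179.85] q [ 21.9  -7.4 -10.6  86.7   0.1  21.7] F [ 0.2 -0.9  0.1]
shift [0.0084 0.143  0.0994] turn 0.15 dist 0.1744
```

View pics/p5.png

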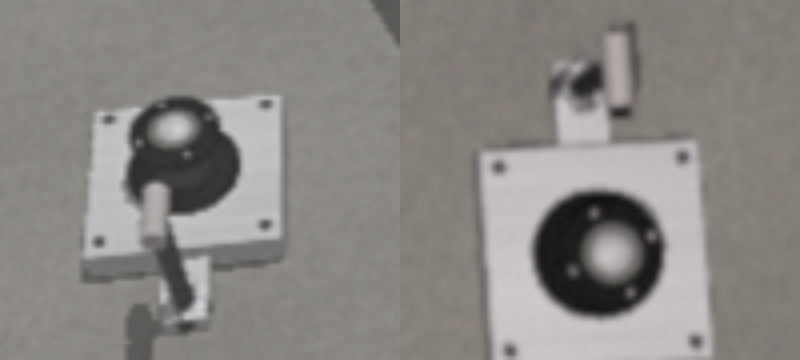

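The tweeter stands upright on the seat with its dome at about (548,223) in full-frame pixels. I'll compute the centre with height accounted for while carrying on to the calibrator.

```bash
python3 - <<'E'
from h import *
np.set_printoptions(precision=4,suppress=True)
for n,f,w in(("top","pics/top5.png",(435,208,462,236)),("scene","pics/scene5.png",(198,172,230,195))):
    g=cv2.cvtColor(cv2.imread(f),6);x0,y0,x1,y1=w;h=(130 if n=="top" else 110)
    m=g>h
    if n=="top": c=blob(m,(440,214,456,232))
    else: c=blob(m,(207,177,220,187))
    e=cv2.fitEllipse(c);print(n,e[0],e[1],plane(n,e[0],.069))
E
python3 drive.py '[[[0.004, 0.035, 0], 0, 0.085], [[0.008, 0.07, 0], 0, 0.085], [[0.008, 0.105, 0], 0, 0.085], [[0.008, 0.135, 0.01], 0, 0.085], [[0.008, 0.14, 0.02], 0, 0.085]]' >/dev/null;python3 drive.py '[[[0, 0, 0], 0, 0.085], [[0, 0, 0], 0, 0.085], [[0, 0, 0], 0, 0.085]]'>/dev/null;python3 d.py .4239 .3169 .0796 180
```

```text
top (447.4788513183594, 222.97459411621094) (9.221010208129883, 9.977068901062012) [ 0.4958 -0.2793  0.069 ]
scene (213.11033630371094, 181.6072235107422) (7.137655735015869, 10.64993953704834) [ 0.4968 -0.2811  0.069 ]
t 24.63 tcp [0.4263 0.3082 0.1597] yaw [-179.98    0.    179.75] q [35.9  0.9 -4.9 84.3 -0.  36.1] F [ 0.4 -0.  -0.2]
shift [0.0024 0.0087 0.0801] turn -0.25 dist 0.0806
```

The tweeter is within about 2 mm of the seat's middle. Now I'll fetch the calibrator.

```bash
python3 drive.py '[[[0.0024, 0.0087, 0.01], 0, 0.085], [[0.0024, 0.0087, 0.03], 0, 0.085], [[0.0024, 0.0087, 0.05], 0, 0.085], [[0.0024, 0.0087, 0.07], 0, 0.085], [[0.0024, 0.0087, 0.079], 0, 0.085]]' >/dev/null;python3 drive.py '[[[0, 0, 0], 0, 0.085], [[0, 0, 0], 0, 0.085], [[0, 0, 0], 0, 0.085]]'>/dev/null;python3 d.py .4239 .3169 .0796 180
```

```text
t 25.3 tcp [0.4243 0.3183 0.0817] yaw [179.94   0.08 179.78] q [ 36.9   2.5 -11.9  75.5   0.   37.1] F [ 0.3 -0.9 -0.2]
shift [ 0.0004 -0.0014  0.0021] turn -0.22 dist 0.0025
```

```bash
python3 drive.py '[[[0.0004, -0.0014, 0.002], 0, 0.075], [[0.0004, -0.0014, 0.002], 0, 0.06], [[0.0004, -0.0014, 0.002], 0, 0.03], [[0.0004, -0.0014, 0.002], 0, 0.03], [[0.0004, -0.0014, 0.002], 0, 0.03]]' 40 >/dev/null; python3 drive.py '[[[0, 0, 0], 0, 0.03], [[0, 0, 0], 0, 0.03], [[0, 0, 0], 0, 0.03]]'; python3 d.py .4236 .3185 .13 180; python3 drive.py '[[[0, 0, -0.02], 0, 0.03], [[0, 0, -0.045], 0, 0.03], [[0, -0.02, -0.065], 0, 0.03], [[0, -0.05, -0.08], 0, 0.03], [[0, -0.085, -0.08], 0, 0.03]]' >/dev/null; python3 d.py .5987 -.0397 .0956 179.8
```

```text
time: 25.97
ee_pos: [0.4235, 0.3168, 0.079]
tcp_rot: [180.0, 0.1, 179.8]
wrist_force: [-0.6, -0.3, 6.1]
opening: 0.0468
grasp_force: 41.0
t 25.97 tcp [0.4235 0.3168 0.079 ] yaw [179.97   0.05 179.81] q [ 36.8   2.4 -12.3  75.3  -0.   37. ] F [-0.6 -0.3  6.1]
shift [-0.0001  0.0017 -0.051 ] turn -0.19 dist 0.051
t 26.38 tcp [0.4237 0.2321 0.161 ] yaw [179.89   0.18 179.93] q [ 28.7  -5.2 -10.7  84.4   0.   28.8] F [ 1.2 -0.9 -1.8]
shift [-0.1754 -0.2715  0.0654] turn 0.13 dist 0.3298
```

```bash
python3 drive.py '[[[-0.02, -0.03, 0], 0, 0.03], [[-0.04, -0.06, 0], 0, 0.03], [[-0.06, -0.09, 0], 0, 0.03], [[-0.08, -0.12, 0], 0, 0.03], [[-0.1, -0.15, 0], 0, 0.03]]' >/dev/null;python3 drive.py '[[[-0.02, -0.03, 0], 0, 0.03], [[-0.04, -0.06, 0], 0, 0.03], [[-0.06, -0.09, 0], 0, 0.03], [[-0.073, -0.115, 0.01], 0, 0.03], [[-0.0745, -0.12, 0.025], 0, 0.03]]' >/dev/null;python3 drive.py '[[[0, 0, 0], 0, 0.03], [[0, 0, 0], 0, 0.03], [[0, 0, 0], 0, 0.03], [[0, 0, 0], 0, 0.03]]' >/dev/null; python3 d.py .5983 -.0397 .095 179.8
```

```text
t 27.55 tcp [ 0.5966 -0.038   0.1343] yaw [179.99   0.06 179.88] q [-3.6 10.8  3.  82.2  0.  -3.5] F [-0.2  0.4 -3.2]
shift [-0.0017 -0.0017  0.0393] turn 0.08 dist 0.0394
```

```bash
python3 drive.py '[[[-0.0017, -0.0017, 0.012], 0, 0.03], [[-0.0017, -0.0017, 0.024], 0, 0.03], [[-0.0017, -0.0017, 0.032], 0, 0.03], [[-0.0017, -0.0017, 0.034], 0, 0.03]]' >/dev/null;python3 drive.py '[[[0, 0, 0], 0, 0.03], [[0, 0, 0], 0, 0.03], [[0, 0, 0], 0, 0.03], [[0, 0, 0], 0, 0.03]]' >/dev/null; python3 d.py .5983 -.0397 .095 179.8
```

```text
t 28.22 tcp [ 0.5986 -0.0407  0.0999] yaw [-179.99    0.05  179.8 ] q [-3.9 11.5  0.1 78.5 -0.  -3.7] F [-0.5  0.2 -2.5]
shift [0.0003 0.001  0.0049] turn 0.0 dist 0.005
```

```bash
python3 drive.py '[[[0.0003, 0.001, 0.0025], 0, 0.03], [[0.0003, 0.001, 0.004], 0, 0.03], [[0.0003, 0.001, 0.004], 0, 0.03], [[0.0003, 0.001, 0.004], 0, 0.03]]'|grep -E "pos|wrist"; python3 drive.py '[[[0, 0, 0.001], 0, 0.03], [[0, 0, 0.001], 0, 0.03], [[0, 0, 0.001], 0, 0.03]]'|grep -E "pos|wrist"
```

```text
ee_pos: [0.5979, -0.0397, 0.0952]
wrist_force: [-0.2, 0.3, -2.5]
ee_pos: [0.5981, -0.0397, 0.095]
wrist_force: [-1.7, -0.5, 5.5]
```

Contact. I'll release it and go for the glue at TCP (0.5079, 0.3091, 0.0793).

```bash
python3 drive.py '[[[0, 0, 0], 0, 0.07], [[0, 0, 0], 0, 0.07], [[0, 0, 0], 0, 0.07], [[0, 0, 0], 0, 0.07]]' |grep -E "pos|open|force"; python3 drive.py '[[[0, 0, -0.02], 0, 0.08], [[0, 0, -0.05], 0, 0.08], [[0, 0, -0.085], 0, 0.08], [[0.01, 0.025, -0.1], 0, 0.085], [[0.02, 0.06, -0.105], 0, 0.085]]' >/dev/null; python3 drive.py '[[[0.01, 0.04, 0], 0, 0.085], [[0.02, 0.08, 0], 0, 0.085], [[0.03, 0.12, 0], 0, 0.085], [[0.04, 0.16, 0], 0, 0.085], [[0.05, 0.2, 0], 0, 0.085]]' >/dev/null; python3 - <<'E'
from h import *
np.set_printoptions(precision=4,suppress=True)
t=bot.camera("top");s=bot.camera("scene");cv2.imwrite("pics/top6.png",t);cv2.imwrite("pics/scene6.png",s)
# shift of the calibrator against the first pictures
for n,a,w in(("top",t,(326,164,356,194)),("scene",s,(295,184,322,226))):
    g=cv2.cvtColor(a,6);g0=cv2.cvtColor(cv2.imread(f"pics/{n}0.png"),6);x0,y0,x1,y1=w
    for G in(g0,g):
        c=blob(G<62,w);print(n,cv2.contourArea(c),np.array(cv2.minEnclosingCircle(c)[0]),cv2.boundingRect(c))
    r=cv2.matchTemplate(g[y0-5:y1+5,x0-5:x1+5],g0[y0:y1,x0:x1],cv2.TM_CCOEFF_NORMED);m=cv2.minMaxLoc(r);px,py=m[3];print(m[1],px-5,py-5,r[py,px-1:px+2],r[py-1:py+2,px])
E
python3 d.py .5079 .3091 .0793 180
```

```text
ee_pos: [0.598, -0.0397, 0.0941]
wrist_force: [0.6, -0.2, 0.0]
opening: 0.0697
grasp_force: 0.0
top 113.0 [339.253  179.5964] (331, 169, 20, 22)
top 331.0 [339. 180.] (330, 169, 21, 23)
0.906930148601532 0 0 [0.8782 0.9069 0.8057] [0.8399 0.9069 0.8211]
scene 230.0 [308.9182 212.6091] (300, 205, 18, 19)
scene 239.5 [308.5    212.1667] (300, 205, 18, 19)
0.8805516362190247 0 0 [0.78   0.8806 0.8548] [0.824  0.8806 0.8501]
t 30.07 tcp [0.5273 0.2255 0.199 ] yaw [ 179.94   -0.02 -179.88] q [23.1  7.4  6.4 89.   0.1 23. ] F [ 0.4 -1.3 -0.5]
shift [0.0192 0.0837 0.1197] turn 0.12 dist 0.1473
```

The calibrator is back within about half a pixel. Glue next.

```bash
python3 drive.py '[[[0.01, 0.035, 0], 0, 0.085], [[0.018, 0.065, 0.01], 0, 0.085], [[0.019, 0.08, 0.03], 0, 0.085], [[0.019, 0.083, 0.045], 0, 0.085], [[0.019, 0.083, 0.055], 0, 0.085]]' >/dev/null;python3 drive.py '[[[0, 0, 0], 0, 0.085], [[0, 0, 0], 0, 0.085], [[0, 0, 0], 0, 0.085]]'>/dev/null;python3 d.py .5079 .3091 .0793 179.8
```

```text
t 30.73 tcp [0.5107 0.3031 0.1454] yaw [179.97   0.06 179.74] q [30.7 10.1  3.5 83.3 -0.  30.9] F [0.1 0.6 0.2]
shift [0.0029 0.006  0.0661] turn -0.06 dist 0.0664
```

```bash
python3 drive.py '[[[0.0025, 0.006, 0.015], 0, 0.085], [[0.0025, 0.006, 0.035], 0, 0.085], [[0.0025, 0.006, 0.05], 0, 0.085], [[0.0025, 0.006, 0.063], 0, 0.085], [[0.0025, 0.006, 0.065], 0, 0.085]]' >/dev/null;python3 drive.py '[[[0, 0, 0], 0, 0.085], [[0, 0, 0], 0, 0.085], [[0, 0, 0], 0, 0.085]]'>/dev/null;python3 d.py .5079 .3091 .0793 179.8
```

```text
t 31.4 tcp [0.5083 0.3099 0.0807] yaw [179.94   0.1  179.79] q [31.4 11.2 -2.4 76.3 -0.  31.6] F [ 0.4 -0.4  0.8]
shift [ 0.0004 -0.0008  0.0014] turn -0.01 dist 0.0017
```

```bash
python3 drive.py '[[[0.0004, -0.0008, 0.0014], 0, 0.075], [[0.0004, -0.0008, 0.0014], 0, 0.06], [[0.0004, -0.0008, 0.0014], 0, 0.025], [[0.0004, -0.0008, 0.0014], 0, 0.025], [[0.0004, -0.0008, 0.0014], 0, 0.025]]' 35 >/dev/null; python3 drive.py '[[[0, 0, 0], 0, 0.025], [[0, 0, 0], 0, 0.025], [[0, 0, 0], 0, 0.025]]'; python3 drive.py '[[[0, 0, -0.02], 0, 0.025], [[0, 0, -0.045], 0, 0.025], [[0, -0.02, -0.065], 0, 0.025], [[-0.005, -0.05, -0.075], 0, 0.025], [[-0.01, -0.085, -0.075], 0, 0.025]]' >/dev/null; python3 d.py .547 .024 .0951 179.8
```

```text
time: 32.07
ee_pos: [0.5074, 0.309, 0.0783]
tcp_rot: [180.0, 0.0, 179.8]
wrist_force: [-0.7, 0.8, 5.5]
opening: 0.045
grasp_force: 36.4
t 32.48 tcp [0.5175 0.2242 0.155 ] yaw [179.93   0.15 179.94] q [23.4  5.9 -0.1 83.8  0.  23.5] F [ 1.7 -0.7 -1.6]
shift [-0.0297 -0.2002  0.0599] turn 0.14 dist 0.211
```

```bash
python3 drive.py '[[[-0.006, -0.038, 0], 0, 0.025], [[-0.012, -0.076, 0], 0, 0.025], [[-0.018, -0.114, 0], 0, 0.025], [[-0.024, -0.15, 0], 0, 0.025], [[-0.029, -0.18, 0.01], 0, 0.025]]' >/dev/null;python3 drive.py '[[[0, -0.015, 0.01], 0, 0.025], [[0, -0.02, 0.02], 0, 0.025], [[0, -0.02, 0.02], 0, 0.025], [[0, -0.02, 0.02], 0, 0.025], [[0, -0.02, 0.02], 0, 0.025]]' >/dev/null; python3 d.py .5466 .024 .0945 179.8
```

```text
t 33.32 tcp [0.5453 0.0247 0.1231] yaw [179.99  -0.01 179.86] q [ 2.6  3.9 -5.8 80.3  0.   2.7] F [ 0.4 -0.4 -1.4]
shift [-0.0013 -0.0007  0.0286] turn 0.06 dist 0.0286
```

```bash
python3 drive.py '[[[-0.0013, -0.0007, 0.01], 0, 0.025], [[-0.0013, -0.0007, 0.018], 0, 0.025], [[-0.0013, -0.0007, 0.022], 0, 0.025], [[-0.0013, -0.0007, 0.022], 0, 0.025]]' >/dev/null;python3 drive.py '[[[0, 0, 0], 0, 0.025], [[0, 0, 0], 0, 0.025], [[0, 0, 0], 0, 0.025]]' >/dev/null; python3 d.py .5466 .024 .0945 179.8
```

```text
t 33.9 tcp [0.5468 0.023  0.1013] yaw [180.     0.03 179.81] q [ 2.4  4.4 -7.7 77.9  0.   2.6] F [-0.8  0.2 -1.5]
shift [0.0002 0.0009 0.0068] turn 0.01 dist 0.0069
```

```bash
python3 drive.py '[[[0.0002, 0.001, 0.003], 0, 0.025], [[0.0002, 0.001, 0.0055], 0, 0.025], [[0.0002, 0.001, 0.006], 0, 0.025], [[0.0002, 0.001, 0.006], 0, 0.025]]'|grep -E "pos|wrist"; python3 drive.py '[[[0, 0, 0.0008], 0, 0.025], [[0, 0, 0.0008], 0, 0.025], [[0, 0, 0.0008], 0, 0.025]]'|grep -E "pos|wrist"; python3 drive.py '[[[0, 0, 0.0006], 0, 0.025], [[0, 0, 0.0006], 0, 0.025], [[0, 0, 0.0006], 0, 0.025]]'|grep -E "pos|wrist"
```

```text
ee_pos: [0.5463, 0.024, 0.0946]
wrist_force: [0.8, 0.1, -1.6]
ee_pos: [0.5466, 0.024, 0.0944]
wrist_force: [0.5, -0.3, 0.1]
ee_pos: [0.5467, 0.024, 0.0944]
wrist_force: [-2.4, -0.0, 5.2]
```

Seated. I'll release it and go for the speaker at TCP (0.5933, 0.299, 0.0943), yaw 176.2.

```bash
python3 drive.py '[[[0, 0, 0], 0, 0.07], [[0, 0, 0], 0, 0.07], [[0, 0, 0], 0, 0.07], [[0, 0, 0], 0, 0.07]]' |grep -E "pos|open|force"; python3 drive.py '[[[0, 0, -0.02], 0, 0.08], [[0, 0, -0.05], 0, 0.08], [[0, 0, -0.085], 0, 0.08], [[0, 0.025, -0.1], 1.8, 0.085], [[-0.005, 0.06, -0.105], 3.6, 0.085]]' >/dev/null; python3 drive.py '[[[-0.01, 0.035, 0], 0, 0.085], [[-0.02, 0.07, 0], 0, 0.085], [[-0.03, 0.105, 0], 0, 0.085], [[-0.035, 0.14, 0], 0, 0.085], [[-0.04, 0.175, 0], 0, 0.085]]' >/dev/null; python3 - <<'E'
from h import *
np.set_printoptions(precision=3,suppress=True)
t=bot.camera("top");s=bot.camera("scene");cv2.imwrite("pics/top7.png",t);cv2.imwrite("pics/scene7.png",s)
for n,a,w in(("top",t,(299,190,326,217)),("scene",s,(322,170,342,198))):
    g=cv2.cvtColor(a,6);g0=cv2.cvtColor(cv2.imread(f"pics/{n}0.png"),6);x0,y0,x1,y1=w
    r=cv2.matchTemplate(g[y0-5:y1+5,x0-5:x1+5],g0[y0:y1,x0:x1],cv2.TM_CCOEFF_NORMED);m=cv2.minMaxLoc(r);px,py=m[3];print(m[1],px-5,py-5,r[py,px-1:px+2],r[py-1:py+2,px])
E
python3 d.py .5933 .299 .0943 176.2
```

```text
ee_pos: [0.5463, 0.024, 0.0933]
wrist_force: [0.0, -0.4, -0.2]
opening: 0.07
grasp_force: 0.0
0.7425570487976074 0 0 [0.685 0.743 0.564] [0.638 0.743 0.682]
0.5087997317314148 0 0 [0.427 0.509 0.503] [0.441 0.509 0.443]
t 36.0 tcp [0.6032 0.2604 0.1967] yaw [179.99  -0.08 176.44] q [23.3 19.4 20.3 91.   0.  26.9] F [ 0.5 -0.4  0.2]
shift [0.0122 0.0379 0.1024] turn 0.24 dist 0.1099
```

```bash
python3 drive.py '[[[0.006, 0.02, 0], 0.2, 0.085], [[0.012, 0.038, 0.01], 0.2, 0.085], [[0.012, 0.038, 0.03], 0.2, 0.085], [[0.012, 0.038, 0.045], 0.2, 0.085], [[0.012, 0.038, 0.05], 0.2, 0.085]]' >/dev/null;python3 drive.py '[[[0, 0, 0], 0, 0.085], [[0, 0, 0], 0, 0.085], [[0, 0, 0], 0, 0.085]]'>/dev/null;python3 d.py .5933 .299 .0943 176.2
```

```text
t 36.67 tcp [0.5941 0.2945 0.1499] yaw [179.96   0.08 175.98] q [26.4 19.8 15.7 85.8 -0.  30.4] F [-0.1 -0.5  0.1]
shift [0.0011 0.0045 0.0556] turn -0.22 dist 0.0558
```

```bash
python3 drive.py '[[[0.001, 0.0045, 0.015], -0.2, 0.085], [[0.001, 0.0045, 0.03], -0.2, 0.085], [[0.001, 0.0045, 0.045], -0.2, 0.085], [[0.001, 0.0045, 0.054], -0.2, 0.085], [[0.001, 0.0045, 0.054], -0.2, 0.085]]' >/dev/null;python3 drive.py '[[[0, 0, 0], 0, 0.085], [[0, 0, 0], 0, 0.085], [[0, 0, 0], 0, 0.085]]'>/dev/null;python3 d.py .5933 .299 .0943 176.2
```

```text
t 37.33 tcp [0.5936 0.2994 0.096 ] yaw [179.94   0.1  176.2 ] q [26.8 20.4 10.6 80.  -0.  30.6] F [ 1.4 -0.4  0.4]
shift [ 0.0002 -0.0004  0.0017] turn -0.0 dist 0.0017
```

```bash
python3 drive.py '[[[0.0002, -0.0004, 0.0017], 0, 0.075], [[0.0002, -0.0004, 0.0017], 0, 0.06], [[0.0002, -0.0004, 0.0017], 0, 0.03], [[0.0002, -0.0004, 0.0017], 0, 0.03], [[0.0002, -0.0004, 0.0017], 0, 0.03]]' 40 >/dev/null; python3 drive.py '[[[0, 0, 0], 0, 0.03], [[0, 0, 0], 0, 0.03], [[0, 0, 0], 0, 0.03]]'; python3 drive.py '[[[0, 0, -0.02], 0, 0.03], [[0, 0, -0.045], 0, 0.03], [[0, -0.02, -0.06], 0, 0.03], [[0, -0.05, -0.065], 0, 0.03], [[0, -0.085, -0.065], 0, 0.03]]' >/dev/null; python3 d.py .5994 .0935 .11 176.2
```

```text
time: 38.0
ee_pos: [0.5928, 0.2987, 0.0932]
tcp_rot: [-180.0, 0.0, 176.2]
wrist_force: [-1.1, -1.8, 6.1]
opening: 0.0516
grasp_force: 43.0
t 38.42 tcp [0.5873 0.2147 0.1585] yaw [179.93   0.07 176.35] q [20.1 14.4 10.  85.5  0.  23.7] F [ 1.3 -0.6 -4.7]
shift [-0.0198 -0.1202  0.0485] turn 0.15 dist 0.1311
```

```bash
python3 drive.py '[[[-0.007, -0.035, 0], 0, 0.03], [[-0.014, -0.07, 0], 0, 0.03], [[-0.019, -0.1, 0], 0, 0.03], [[-0.02, -0.118, 0.01], 0, 0.03], [[-0.02, -0.12, 0.025], 0, 0.03]]' >/dev/null;python3 drive.py '[[[0, 0, 0], 0, 0.03], [[0, 0, 0], 0, 0.03], [[0, 0, 0], 0, 0.03], [[0, 0, 0], 0, 0.03]]' >/dev/null; python3 d.py .5994 .0935 .1095 176.2
```

```text
t 39.17 tcp [0.5993 0.0939 0.1334] yaw [179.98   0.03 176.27] q [ 8.9 12.   4.4 82.3  0.  12.6] F [ 0.   0.1 -3. ]
shift [-0.0001 -0.0004  0.0239] turn 0.07 dist 0.0239
```

```bash
python3 drive.py '[[[0, -0.0004, 0.01], 0, 0.03], [[0, -0.0004, 0.017], 0, 0.03], [[0, -0.0004, 0.02], 0, 0.03], [[0, -0.0004, 0.02], 0, 0.03]]' >/dev/null;python3 drive.py '[[[0, 0, 0], 0, 0.03], [[0, 0, 0], 0, 0.03], [[0, 0, 0], 0, 0.03]]' >/dev/null; python3 d.py .5994 .0935 .1095 176.2
```

```text
t 39.75 tcp [0.5993 0.0926 0.1132] yaw [179.99   0.03 176.2 ] q [ 8.8 12.2  2.4 80.1  0.  12.6] F [-0.   0.1 -3.3]
shift [-0.0001  0.0009  0.0037] turn 0.0 dist 0.0038
```

```bash
python3 drive.py '[[[0, 0.0009, 0.0015], 0, 0.03], [[0, 0.0009, 0.003], 0, 0.03], [[0, 0.0009, 0.003], 0, 0.03], [[0, 0.0009, 0.003], 0, 0.03]]'|grep -E "pos|wrist"; python3 drive.py '[[[0, 0, 0.001], 0, 0.03], [[0, 0, 0.001], 0, 0.03], [[0, 0, 0.001], 0, 0.03]]'|grep -E "pos|wrist"; python3 drive.py '[[[0, 0, 0.0006], 0, 0.03], [[0, 0, 0.0006], 0, 0.03], [[0, 0, 0.0006], 0, 0.03]]'|grep -E "pos|wrist"
```

```text
ee_pos: [0.5991, 0.0935, 0.1097]
wrist_force: [-0.5, -0.7, -2.9]
ee_pos: [0.5993, 0.0934, 0.1092]
wrist_force: [0.3, 0.4, 0.6]
ee_pos: [0.5994, 0.0934, 0.1092]
wrist_force: [-2.2, -1.1, 6.2]
```

Seated. I'll release, retreat toward the free front-left and compare with the first pictures.

```bash
python3 drive.py '[[[0, 0, 0], 0, 0.075], [[0, 0, 0], 0, 0.075], [[0, 0, 0], 0, 0.075], [[0, 0, 0], 0, 0.075]]' |grep -E "pos|open|force"; python3 drive.py '[[[0, 0, -0.02], 0, 0.08], [[0, 0, -0.05], 0, 0.08], [[0, 0, -0.085], 0, 0.08], [[0.02, 0.025, -0.1], 0, 0.085], [[0.04, 0.05, -0.11], 0, 0.085]]' >/dev/null; python3 drive.py '[[[0.025, 0.03, 0], 0, 0.085], [[0.05, 0.06, 0], 0, 0.085], [[0.075, 0.09, 0], 0, 0.085], [[0.1, 0.12, 0], 0, 0.085], [[0.125, 0.15, 0], 0, 0.085]]' >/dev/null; python3 drive.py '[[[0.025, 0.03, 0], 0, 0.085], [[0.05, 0.06, 0], 0, 0.085], [[0.075, 0.09, 0], 0, 0.085], [[0.1, 0.12, 0], 0, 0.085], [[0.1, 0.12, 0], 0, 0.085]]'; python3 - <<'E'
from h import *
np.set_printoptions(precision=3,suppress=True)
A={n:bot.camera(n) for n in("top","scene")}
for n,a in A.items(): cv2.imwrite(f"pics/{n}8.png",a)
W={"spk":((265,163,298,198),(347,178,377,222)),"cal":((328,164,354,194),(297,184,320,226)),"glue":((299,190,326,217),(322,170,342,192))}
for k,w2 in W.items():
  for n,w in zip(("top","scene"),w2):
    g=cv2.cvtColor(A[n],6);g0=cv2.cvtColor(cv2.imread(f"pics/{n}0.png"),6);x0,y0,x1,y1=w
    r=cv2.matchTemplate(g[y0-5:y1+5,x0-5:x1+5],g0[y0:y1,x0:x1],cv2.TM_CCOEFF_NORMED);m=cv2.minMaxLoc(r);px,py=m[3]
    f=lambda v:(v[0]-v[2])/(2*(v[0]-2*v[1]+v[2]));print(k,n,round(m[1],3),"dx %.2f dy %.2f px"%(px-5+f(r[py,px-1:px+2]),py-5+f(r[py-1:py+2,px])))
for f in("top0","top8"):
    h=cv2.cvtColor(cv2.imread(f"pics/{f}.png"),cv2.COLOR_BGR2HSV);c=blob((h[...,1]>110)&(h[...,0]<25)&(h[...,2]>90),(262,160,300,200));r=cv2.minAreaRect(c);print(f,r,plane("top",r[0],.11))
t,s=A["top"],A["scene"];cv2.imwrite("pics/p8.png",np.hstack([cv2.resize(t[140:260,250:500],(480,230)),cv2.resize(s[160:250,180:395],(320,134+96))]))
E
```

```text
ee_pos: [0.5992, 0.0935, 0.108]
wrist_force: [0.5, 0.3, 0.1]
opening: 0.0751
grasp_force: 0.0
time: 42.17
ee_pos: [0.3522, 0.4346, 0.2178]
tcp_rot: [179.9, -0.1, 176.5]
wrist_force: [0.3, -0.1, -0.2]
opening: 0.0847
grasp_force: 0.0
spk top 0.985 dx 0.49 dy -0.12 px
spk scene 0.978 dx -0.32 dy -0.07 px
cal top 0.995 dx -0.09 dy -0.10 px
cal scene 0.995 dx 0.08 dy 0.04 px
glue top 0.988 dx -0.06 dy -0.16 px
glue scene 0.985 dx 0.13 dy 0.15 px
top0 ((280.464111328125, 179.68231201171875), (23.17844581604004, 22.442623138427734), 3.012787342071533) [0.598 0.093 0.11 ]
top8 ((281.5, 179.5), (23.0, 23.0), 90.0) [0.598 0.091 0.11 ]
```

View pics/p8.png

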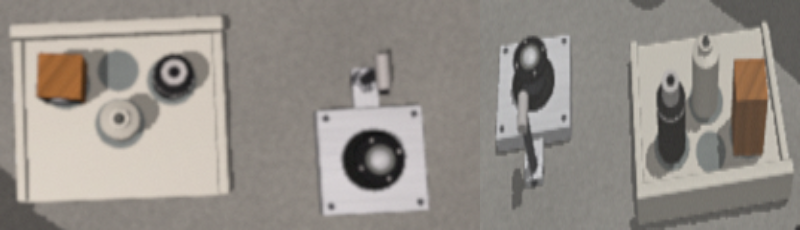

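The final picture shows all three back in the tray, upright, with shifts of at most 0.5 px (about 1 mm). The tweeter is centred on the seat, dome up, and the arm is clear.

```bash
python3 -c "
from workcell import bot
print(bot.job_done())"
```

```text
the job is handed in; nothing more can be done
None
```

The job is handed in after about 42 s of robot time, in the order asked: the tweeter stands dome up within about 2 mm of the seat's middle, and the speaker, calibrator and glue bottle are upright in the tray, each about 1 mm or less from where it started.

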